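Shut the label printer after a roll change

TASK

A new roll has just been put into the label printer. With the fingertips, push its raised cover down until it is fully shut, without letting it slam; then press the feed key on the printer's front fully in without forcing it, keep it pressed for a good two seconds so that the printer can measure the new labels, and let go. Do not press the key before the cover is shut, pick nothing up, and leave the spare roll, the note pad and the pen where they are.

Things in the scene. Friction and masses are not known exactly. Their poses are not given: they have to be found in the camera images.
- label_printer: Desktop label printer, dark housing, about 240 long (x) x 190 wide (y) x 146 high with the cover shut; fixed to the table. Origin: on the table under the middle of the housing; its own x points from its front to its back, y to its left, z up. Its front faces the robot.
- label_printer_cover (a joint): Hinge of the printer's dark cover, in rad: 0 = fully shut, positive = front edge raised (starts between 0.5 and 1.0, stop at 1.48). The hinge line runs along the printer's y at its back. The cover weighs about 0.35 kg; hinge friction (0.45 N m) keeps it at any angle where it is left, so it must be pushed all the way down; 1 to 5 N at its front is enough.
- cover_front (a point): Point on the cover's upper side near its front edge, half-way across its width (180 mm); moves with the cover. When shut: 214 mm in front of and 38 mm above the hinge line, 118 mm above the table. Axes of the cover: x to the back, z out of the upper side. A strip to push on reaches 12 mm to either side along x and 85 mm along y; behind it the cover rises to a flat roof (28 mm higher).
- cover_hinge (a point): Point on the cover's hinge line, half-way across, 122 mm behind the printer's origin and 80 mm above the table.
- label_printer_feed_key (a joint): Travel of the feed key in m: 0 = out, 0.0015 = fully in, against a hard stop. Sprung at 4 N per mm: 6 N pushes it fully in, it works from half its travel (3 N) and comes out again when let go. The travel is smaller than the reading's noise: go by the force, about 10 N to be sure.
- feed_key_face (a point): Centre of the outer face of the feed key, a round key 15 across, on the printer's front, 70 mm from its middle towards its own -y (right, as the robot sees it), 50 mm above the table. It stands 5 mm out and is pressed along the printer's +x (away from the robot). The shut cover's latch tab, 28 mm higher and 40 to 100 mm further left, stands out 6 mm more than the key.
- spare_roll: Spare roll of white labels, 60 across x 52 high, standing loose on the table left of the printer; origin at the centre of its underside. Bystander.
- note_pad: Yellow note pad, 76 x 76 x 16, lying loose left of the printer; origin at the centre of its underside. Bystander.
- ball_pen: Blue pen, 142 long (x) x 10 thick, lying loose in front of the printer on its left half; origin at its middle, underneath. Bystander.

How it is judged (in metres and radians):
On the way, in this order (a step that is already met when the one before it is completed fails the run):
1. the cover is pushed fully shut (value of joint label_printer_cover below 0.02 rad and value of joint label_printer_feed_key below 0.0005 m), for 0.2 s.
2. with the cover shut, the feed key is kept pressed in for 1.5 s (value of joint label_printer_feed_key above 0.00075 m and value of joint label_printer_cover below 0.02 rad), for 1.5 s.
At the end, for the whole second after the job is handed in: The cover is shut to within 0.02 rad, the feed key is out again (under 0.5 mm in) after having been held in, and the spare roll, note pad and pen lie within 15 mm of where they were (all of step 1 and distance of each of spare_roll, note_pad, ball_pen from where it was at the start of the episode below 0.015 m); the robot touches nothing.
It fails at once if the cover slams (falls or is driven faster than 2.5 rad/s) (velocity of joint label_printer_cover below -2.5 rad/s).
It fails at once if the cover is raised further instead of shut (above 1.15 rad) (value of joint label_printer_cover above 1.15 rad).
It fails at once if the feed key is pressed while the cover is not shut (value of joint label_printer_feed_key above 0.00075 m and value of joint label_printer_cover above 0.03 rad).
It fails at once if the fingers lean on the printer with more than 45 N (contact force between the fingers and label_printer above 45 N).
It fails at once if the spare roll, note pad or pen is pushed away, lifted or carried (distance of any of spare_roll, note_pad, ball_pen from where it was at the start of the episode above 0.025 m).
It also fails if it takes over 48 s, if anything falls off the work surface, if the arm or the gripper's body presses on something with over 40 N, if the wrist force passes 120 N, or if a joint passes its speed limit or range.

ROBOT

A 6-joint arm with a two-finger parallel gripper is mounted at the origin on a cart in front of the work surface, level with it; the furniture and walls round the work are solid. World frame = base frame: x ahead of the robot, y to its left, z up, the work surface at z = 0. Lengths are in m, angles in degrees, forces in N, time in s.
With the tool pointing down it reaches from about 0.35 to 0.975 m from the base axis. Payload 7.1 kg.
Tool frame: the origin (TCP) lies at the very end of the fingers, on their centre line; the grasp point (between the pads) lies manip.grip_depth behind it (manip.grip_depth is the distance from the TCP to the grasp point, in m); z points along the fingers, y is the direction in which the jaws open and shut (so a half turn about z gives the same grasp; the last joint's range is limited). The gripper opens to 88 mm and grips with 3 to 60 N. Pads are 20 mm wide; open, the fingers measure 115 mm over their backs; the gripper's body (75 mm by 178 mm) begins 61 mm behind the grasp point.
Start: joints at [-75.516, 24.242, 93.386, -0, 62.372, -1.089], TCP at [0.168, -0.602, 0.223] pointing down, gripper open.
Joint ranges: [-172.04, 172.04], [-51.8, 120.97], [4.93, 147.93], [-75.15, 255.16], [6.16, 154.13], [-145.62, 145.62]. Speed limits (degrees/s): [136.94, 136.94, 172.46, 180, 180, 180].

INTERFACE

Orientations are given as a 3x3 rotation matrix whose columns are the frame's x, y, z axes.
In Python, from bench import manip, cams, workorder gives the robot as it stands.
- The arm moves only by the tool apply_moves, never from a script. Its argument "increments" is a list that holds one entry, the list of rows, each a list of 7 numbers: the opening, from 0 (shut) to 1 (fully open), then the shift along the world's x, y, z in m, then the turn, a rotation vector about the world's x, y, z in rad. In form: [[[grip, x, y, z, wx, wy, wz], ...]]. A call has 1 to 10 rows; each row shifts and turns the pose as measured when the row begins; what a row does not reach is not made up. A row lasts 1/12 s, in which the tool goes at most 41.7 mm and 7.16 degrees, less where a joint would pass 70% of its speed; a pose out of reach is approached as far as the arm can. A call with a gripper value outside its range is refused whole. The fingers move at their own pace and stop on an object; the grip force is fixed at half the most. Time passes only in rows, so rows that do not move let the fingers close. It gives the time, the measured TCP pose, the force and the opening at its end, in the units of the state.
- manip.get_obs(): the state, without advancing time (a new reading comes with each control period).
- cams.snapshot(name): name is "scene" or "top" or "wrist"; returns (picture, depth): 400x640x3 uint8, red, green, blue; 400x640 float32, m along the optical axis (not along the pixel's ray), 0 where there is no reading.
- cams.camera_model(name): a dict with "fx", "fy", "cx", "cy" (pixels), "dist" ([k1, k2, p1, p2, k3] as OpenCV has them; the pictures are not rectified), "extrinsics" (4x4, takes a point from world to camera coordinates); the wrist camera has in their place "hand_eye" (4x4, takes a point from camera to tool coordinates, whose origin is the TCP and whose axes are the flange's). Camera axes: x right, y down, z forward; pixel columns grow to the right and rows downward; lengths in m; the calibration is good to about 2 mm. A picture is of the moment at which its call begins: read the wrist's pose just before it. camera_model takes no time and is no camera call.
- workorder.hand_in(): hands the job in, once; it reports no verdict.
The state is a dict: "t": time; "qpos": joint angles; "qvel": joint speeds; "joint_efforts": joint torques, N m; "tool_pos": TCP position; "ee_rot": TCP orientation; "contact_force": force on the tool from outside, world axes, zero at the start; "torque": the same for the moment, N m; "width": opening from 0.0 (shut) to 1.0 (fully open).
Only numpy, scipy, OpenCV 4.12 (cv2) and the standard library are available. Lean on these libraries where they do the work, as an engineer would, in place of code of your own. Each camera call takes 0.05 s, during which the arm holds its last target.

## Working session

There is one attempt and no reset: what is moved stays moved. The work goes in short steps, Python scripts to look and compute and a tool call to move; the robot and the scene stay as the last step left them, time stands still between calls to the robot, and variables do not carry over. Pictures are saved under pics/ and viewed, and the job is handed in when it is done.

Besides the shell and the picture viewer there is one more tool, called after "Call:" in YAML: its name, and indented under it one key for each argument. apply_moves: Moves the arm, as the interface text tells. Its arguments: {"type":"object","properties":{"increments":{"type":"array"}},"required":["increments"]}

```bash
mkdir -p pics; ls; cat > h.py <<'E'
import numpy as np, cv2
from bench import manip, cams, workorder
def snap(n,fn):
    p,d=cams.snapshot(n); cv2.imwrite('pics/'+fn+'.png',p[:,:,::-1]); np.savez('pics/'+fn+'.npz',p=p,d=d); return p,d
def cloud(n,d):
    m=cams.camera_model(n); K=np.array([[m['fx'],0,m['cx']],[0,m['fy'],m['cy']],[0,0,1.]])
    h,w=d.shape; u,v=np.meshgrid(np.arange(w),np.arange(h))
    r=cv2.undistortPoints(np.stack([u,v],-1).reshape(-1,1,2).astype(np.float64),K,np.array(m['dist'],float)).reshape(h,w,2)
    c=np.dstack([r[...,0]*d,r[...,1]*d,d,np.ones_like(d)])
    T=np.linalg.inv(np.array(m['extrinsics'])); W=(c@T.T)[...,:3]; W[d<=0]=np.nan
    return W
E
python3 - <<'E'
from h import *
for n in('scene','top'): snap(n,n+'0')
o=manip.get_obs(); print(o['t'],o['tool_pos'],o['ee_rot'],o['contact_force'],o['width'],manip.grip_depth)
E
```

```text
pics
0.1 [ 0.16768646 -0.60157304  0.22198009] [[ 9.63300937e-01  2.68423537e-01 -3.31341401e-04]
 [ 2.68423739e-01 -9.63300055e-01  1.30390333e-03]
 [ 3.08171553e-05 -1.34499120e-03 -9.99999095e-01]] [-0.71283864  0.25625304  0.04302763] 1.0016341494809178 0.0187
```

View pics/scene0.png

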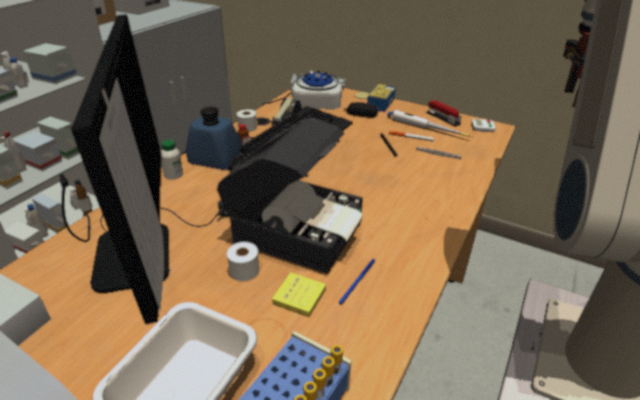

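View pics/top0.png

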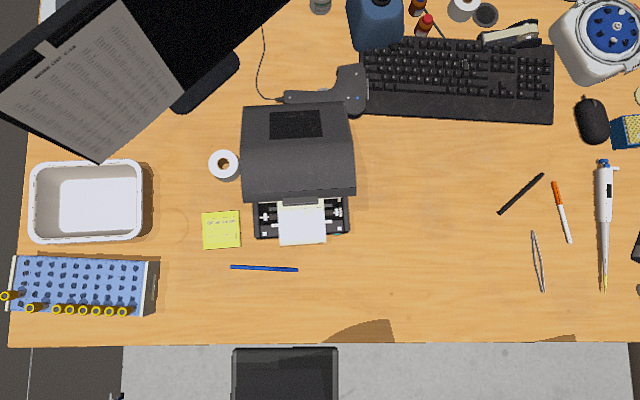

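The top view shows the printer near pixel (297,180), with its cover raised and the cover's front edge at about row 200. The pen is at (264,268), the pad at (221,230) and the roll at (223,165).

```bash
python3 - <<'E'
from h import *
d=np.load('pics/top0.npz')['d']; W=cloud('top',d)
np.set_printoptions(precision=3,suppress=True)
for u,v in [(150,320),(420,300),(264,268),(221,230),(223,152),(247,198),(300,195),(350,190),(300,205),(300,175),(300,150),(300,125),(300,108),(246,110),(350,106),(257,236),(348,232),(300,242),(346,200)]:
    print(u,v,W[v,u])
for u in (255,270,300,330,345):
  print(u,[tuple(np.round(W[v,u],3)) for v in range(180,250,4)])
E
```

```text
150 320 [ 0.35   0.249 -0.002]
420 300 [ 0.386 -0.307  0.001]
264 268 [0.453 0.02  0.008]
221 230 [0.532 0.109 0.014]
223 152 [0.689 0.103 0.051]
247 198 [0.571 0.031 0.224]
300 195 [ 0.576 -0.056  0.224]
350 190 [ 0.584 -0.139  0.225]
300 205 [ 0.558 -0.056  0.231]
300 175 [ 0.608 -0.056  0.232]
300 150 [ 0.65  -0.055  0.234]
300 125 [ 0.701 -0.055  0.203]
300 108 [ 0.743 -0.055  0.171]
246 110 [0.74  0.043 0.166]
350 106 [ 0.796 -0.161  0.035]
257 236 [0.516 0.029 0.074]
348 232 [ 0.527 -0.155  0.024]
300 242 [ 0.505 -0.055  0.066]
346 200 [ 0.587 -0.146  0.078]
255 [(np.float64(0.599), np.float64(0.018), np.float64(0.231)), (np.float64(0.592), np.float64(0.017), np.float64(0.232)), (np.float64(0.586), np.float64(0.018), np.float64(0.23)), (np.float64(0.58), np.float64(0.017), np.float64(0.23)), (np.float64(0.574), np.float64(0.018), np.float64(0.225)), (np.float64(0.568), np.float64(0.018), np.float64(0.217)), (np.float64(0.579), np.float64(0.033), np.float64(0.077)), (np.float64(0.571), np.float64(0.033), np.float64(0.075)), (np.float64(0.563), np.float64(0.033), np.float64(0.074
[... 4137 characters left out ...]
9), np.float64(-0.144), np.float64(0.076)), (np.float64(0.571), np.float64(-0.144), np.float64(0.076)), (np.float64(0.563), np.float64(-0.144), np.float64(0.077)), (np.float64(0.555), np.float64(-0.144), np.float64(0.076)), (np.float64(0.548), np.float64(-0.144), np.float64(0.074)), (np.float64(0.54), np.float64(-0.144), np.float64(0.072)), (np.float64(0.532), np.float64(-0.144), np.float64(0.074)), (np.float64(0.525), np.float64(-0.146), np.float64(0.05)), (np.float64(0.52), np.float64(-0.151), np.float64(-0.001)), (np.float64(0.511), np.float64(-0.15), np.float64(0.001)), (np.float64(0.503), np.float64(-0.15), np.float64(-0.001)), (np.float64(0.494), np.float64(-0.15), np.float64(-0.001))]
```

```bash
python3 - <<'E'
import cv2
i=cv2.imread('pics/top0.png')[80:290,190:390]; cv2.imwrite('pics/c1.png',cv2.resize(i,None,fx=2.8,fy=2.8,interpolation=2))
E
```

```text
(no output)
```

View pics/c1.png

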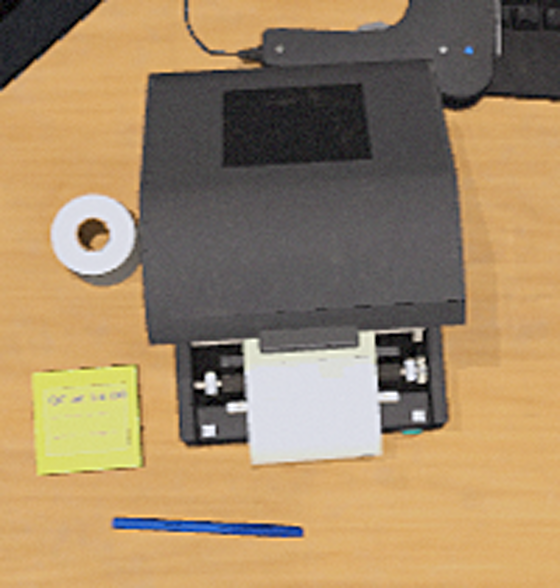

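```bash
python3 - <<'E'
from h import *
np.set_printoptions(precision=4,suppress=True)
z=np.load('pics/top0.npz');d=z['d'];p=z['p'].astype(int); W=cloud('top',d)
# green key
m=(p[...,1]-p[...,0]>25)&(p[...,1]-p[...,2]>0); m[:220]=0;m[250:]=0;m[:,:320]=0;m[:,360:]=0
print('green',np.argwhere(m), W[m])
# front edge: last row per col with z 0.06..0.09
E=[]
for u in list(range(262,276))+list(range(326,345)):
    v=[v for v in range(215,245) if 0.055<W[v,u,2]<0.085]
    if v: E.append(W[v[-1],u])
E=np.array(E); c=np.polyfit(E[:,1],E[:,0],1); print('front',c,np.degrees(np.arctan(c[0])),np.std(E[:,0]-np.polyval(c,E[:,1])),E[[0,-1]])
# side edges of cover & profile
yaw=np.arctan(-c[0]); R=np.array([[np.cos(yaw),-np.sin(yaw)],[np.sin(yaw),np.cos(yaw)]])
P=W[95:215,235:360].reshape(-1,3); P=P[(P[:,2]>.13)]
q=P[:,:2]@R  # printer axes unshifted
q=np.c_[q,P[:,2]]
print('cover y',np.percentile(q[:,1],[0.5,1,99,99.5]), 'x',q[:,0].min(),q[:,0].max())
yc=(np.percentile(q[:,1],.5)+np.percentile(q[:,1],99.5))/2
fx=np.mean(E[:,:2]@R,0)[0]; print('yaw',yaw,'front x\'',fx,'yc',yc,'origin',R@np.array([fx+.12,yc]))
s=q[abs(q[:,1]-yc)>.035]
b=np.round(s[:,0]/.006)
for k in np.unique(b): print(k*.006-fx-.12, np.median(s[b==k,2]),(b==k).sum())
E
```

```text
green [[233 336]
 [233 337]
 [233 338]
 [233 339]
 [233 340]
 [234 334]
 [234 335]
 [234 336]
 [234 337]
 [234 338]
 [234 339]] [[ 0.5226 -0.1267  0.0626]
 [ 0.5228 -0.129   0.0592]
 [ 0.5228 -0.131   0.0592]
 [ 0.5227 -0.1329  0.0602]
 [ 0.523  -0.1354  0.0549]
 [ 0.5211 -0.1234  0.0526]
 [ 0.5209 -0.1252  0.0564]
 [ 0.5211 -0.1274  0.0528]
 [ 0.521  -0.1293  0.0549]
 [ 0.5208 -0.131   0.0595]
 [ 0.521  -0.1334  0.0543]]
front [-0.0608  0.5154] -3.4797767633048076 0.0032686743728829177 [[ 0.5145  0.0196  0.0662]
 [ 0.5269 -0.1433  0.0563]]
cover y [-0.183  -0.182   0.0025  0.0035] x 0.5539161890825641 0.7586307655094224
yaw 0.06073356175406029 front x' 0.5144558300912978 yc -0.0897266293363852 origin [ 0.6387 -0.0511]
-0.07045583009129774 0.21856472053174114 87
-0.06445583009129774 0.2221151026912092 292
-0.058455830091297734 0.22718088229501432 292
-0.05245583009129784 0.2297263619415315 262
-0.046455830091297834 0.2307018652564542 265
-0.04045583009129783 0.2315489538223674 270
-0.03445583009129782 0.23260546090852885 265
-0.028455830091297818 0.23383308646321543 273
-0.0224558300
[... 385 characters left out ...]
5 196
0.031544169908702235 0.22403294279247743 199
0.03754416990870224 0.2199361152872633 193
0.043544169908702246 0.21538181926861277 187
0.04954416990870225 0.21118051861852144 182
0.05554416990870226 0.20656197260098075 185
0.06154416990870226 0.20195230715341128 175
0.06754416990870227 0.19749457970248024 172
0.07354416990870216 0.19277220446357302 159
0.07954416990870217 0.18850921507810164 176
0.08554416990870217 0.18407805865487753 156
0.09154416990870218 0.1794493059303106 164
0.09754416990870218 0.17491297556258245 154
0.10354416990870219 0.1702285221166469 146
0.1095441699087022 0.16418398205577 135
0.1155441699087022 0.15798722051806996 118
0.1215441699087022 0.1535416401538382 35
```

The housing's yaw is about 4°. The cover rises about 0.64 rad by the roof slope, and the modelled cover_front height agrees with the measured surface to within 4 mm. I'll shut the fingers and travel to a point above the cover.

Call:
apply_moves:
  increments:
    - [[0,0.018,0.02,0.02,0,0,-0.02],[0,0.026,0.03,0.01,0,0,-0.02],[0,0.026,0.03,0.01,0,0,-0.02],[0,0.026,0.03,0.01,0,0,-0.02],[0,0.026,0.03,0.01,0,0,-0.02],[0,0.026,0.03,0.005,0,0,-0.02],[0,0.026,0.03,0.005,0,0,-0.02],[0,0.026,0.03,0.005,0,0,-0.02],[0,0.026,0.03,0.005,0,0,-0.02],[0,0.026,0.03,0,0,0,-0.02]]

```text
t: 0.93
tool_pos: [0.4211, -0.3017, 0.3008]
ee_rot: [[0.999, 0.05, -0.001], [0.05, -0.999, 0.007], [-0.001, -0.007, -1.0]]
contact_force: [0.7, -0.4, -0.1]
width: 0.277
```

Call:
apply_moves:
  increments:
    - [[0,0.027,0.03,0,0,0,0.01],[0,0.027,0.03,0,0,0,0.01],[0,0.027,0.03,0,0,0,0],[0,0.027,0.03,0,0,0,0],[0,0.027,0.03,0,0,0,0],[0,0.027,0.03,0,0,0,0],[0,0.027,0.03,0,0,0,0],[0,0.02,0.02,0,0,0,0],[0,0.01,0.01,0,0,0,0],[0,0,0,0,0,0,0]]

```text
t: 1.77
tool_pos: [0.6471, -0.0436, 0.2983]
ee_rot: [[0.997, 0.077, -0.004], [0.077, -0.997, 0.008], [-0.003, -0.008, -1.0]]
contact_force: [-1.4, 0.7, 0.4]
width: 0.002
```

```bash
python3 - <<'E'
from h import *
o=manip.get_obs(); print(o['tool_pos'],o['contact_force'],o['width'])
p,d=snap('wrist','w1')
m=cams.camera_model('wrist'); print(m)
snap('scene','s1')
E
```

```text
[ 0.64708609 -0.0435909   0.29834396] [-1.38369227  0.69501859  0.43300027] 0.0015523497081110092
{'fx': 286.5952580216509, 'fy': 286.5952580216509, 'cx': 317.3622250444956, 'cy': 202.30341686320344, 'dist': array([-0.05331538,  0.        ,  0.        ,  0.        ,  0.        ]), 'hand_eye': array([[-2.68101761e-04, -9.60882681e-01, -2.76955595e-01,
         7.65884699e-02],
       [ 9.99999734e-01, -4.45525550e-04,  5.77695840e-04,
         1.02758320e-03],
       [-6.78488721e-04, -2.76955367e-01,  9.60882545e-01,
        -1.61986805e-01],
       [ 0.00000000e+00,  0.00000000e+00,  0.00000000e+00,
         1.00000000e+00]])}
```

View pics/w1.png

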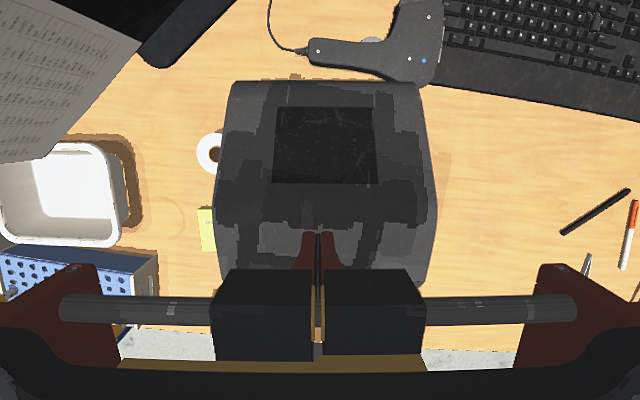

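View pics/s1.png

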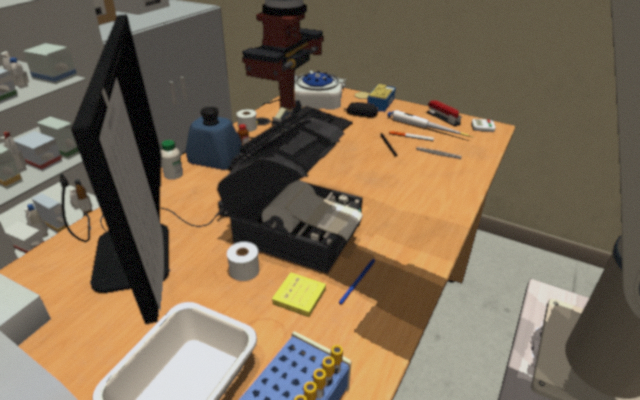

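The wrist view shows the closed fingertips at about (317,240), centred over the cover and just in front of the roof bend. The scene view shows the gripper above the cover with nothing touching. I'll descend to just above the ridge.

Call:
apply_moves:
  increments:
    - [[0,0,-0.006,-0.025,0,0,0],[0,0,0,-0.018,0,0,0],[0,0,0,-0.008,0,0,0],[0,0,0,-0.005,0,0,0],[0,-0.003,0,-0.005,0,0,0],[0,-0.003,0,-0.005,0,0,0],[0,-0.003,0,-0.005,0,0,0]]

```text
t: 2.45
tool_pos: [0.6288, -0.0598, 0.2316]
ee_rot: [[0.998, 0.066, -0.008], [0.066, -0.998, 0.008], [-0.008, -0.009, -1.0]]
contact_force: [-7.4, 1.4, 10.0]
width: 0.007
```

Call:
apply_moves:
  increments:
    - [[0,-0.003,0,-0.008,0,0,0],[0,-0.003,0,-0.008,0,0,0],[0,-0.003,0,-0.008,0,0,0],[0,-0.003,0,-0.008,0,0,0]]

```text
t: 2.78
tool_pos: [0.6128, -0.0625, 0.2059]
ee_rot: [[0.998, 0.063, -0.008], [0.063, -0.998, 0.008], [-0.008, -0.008, -1.0]]
contact_force: [-1.6, 0.3, 1.8]
width: 0.005
```

Call:
apply_moves:
  increments:
    - [[0,-0.002,0,-0.008,0,0,0],[0,-0.002,0,-0.008,0,0,0],[0,-0.001,0,-0.008,0,0,0],[0,-0.001,0,-0.007,0,0,0]]

```text
t: 3.12
tool_pos: [0.6061, -0.0638, 0.1731]
ee_rot: [[0.998, 0.061, -0.006], [0.061, -0.998, 0.007], [-0.005, -0.008, -1.0]]
contact_force: [0.2, -0.4, 0.4]
width: 0.007
```

Call:
apply_moves:
  increments:
    - [[0,0,0,-0.006,0,0,0],[0,0,0,-0.006,0,0,0],[0,0,0,-0.004,0,0,0],[0,0,0,-0.003,0,0,0]]

```text
t: 3.45
tool_pos: [0.6056, -0.0636, 0.1498]
ee_rot: [[0.998, 0.061, -0.008], [0.061, -0.998, 0.008], [-0.007, -0.008, -1.0]]
contact_force: [0.1, 0.2, -0.7]
width: 0.006
```

```bash
python3 - <<'E'
from h import *
o=manip.get_obs(); print(o['tool_pos'],o['contact_force'])
snap('scene','s2')
p,d=snap('top','t2'); W=cloud('top',d)
i=cv2.imread('pics/s2.png')[60:290,190:400]; cv2.imwrite('pics/s2c.png',cv2.resize(i,None,fx=2.6,fy=2.6))
for u in (255,345): print([tuple(map(float,np.round(W[v,u],3))) for v in range(110,250,6)])
E
```

```text
[ 0.60561945 -0.06364887  0.1497609 ] [ 0.11471101  0.17057395 -0.65541558]
[(0.623, -0.011, 0.51), (0.615, -0.012, 0.515), (0.607, -0.013, 0.521), (0.599, -0.013, 0.527), (0.592, -0.014, 0.531), (0.584, -0.015, 0.538), (0.577, -0.015, 0.543), (0.57, -0.016, 0.547), (0.563, -0.017, 0.551), (0.557, -0.017, 0.555), (0.552, -0.017, 0.553), (0.547, -0.016, 0.547), (0.543, -0.016, 0.54), (0.533, -0.019, 0.567), (0.527, -0.019, 0.568), (0.522, -0.019, 0.571), (0.517, -0.019, 0.57), (0.511, -0.02, 0.575), (0.505, -0.022, 0.589), (0.499, -0.023, 0.601), (0.493, -0.024, 0.611), (0.488, -0.025, 0.619), (0.484, -0.026, 0.625), (0.479, -0.027, 0.632)]
[(0.63, -0.106, 0.493), (0.623, -0.105, 0.496), (0.615, -0.105, 0.499), (0.608, -0.105, 0.502), (0.602, -0.105, 0.5), (0.595, -0.105, 0.501), (0.589, -0.105, 0.499), (0.59, -0.108, 0.468), (0.581, -0.107, 0.479), (0.571, -0.105, 0.493), (0.562, -0.104, 0.503), (0.554, -0.103, 0.513), (0.546, -0.102, 0.523), (0.539, -0.101, 0.534), (0.531, -0.1, 0.543), (0.523, -0.098, 0.566), (0.517, -0.098, 0.567), (0.512, -0.098, 0.567), (0.506, -0.097, 0.575), (0.501, -0.097, 0.578), (0.495, -0.096, 0.58), (0.49, -0.096, 0.581), (0.485, -0.096, 0.579), (0.48, -0.095, 0.597)]
```

View pics/s2c.png

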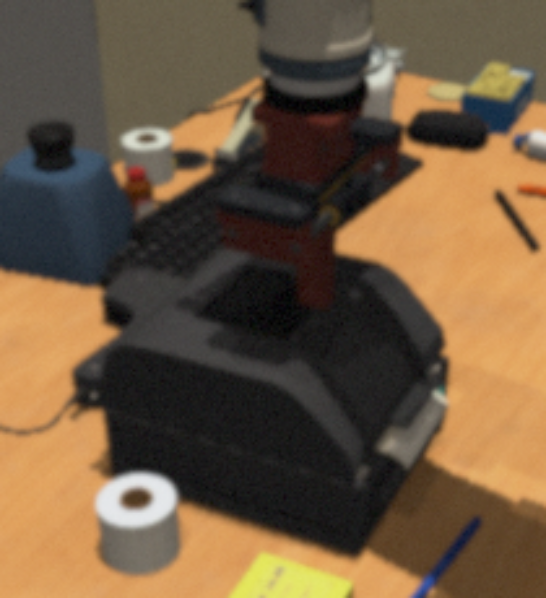

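The cover now looks nearly shut, with the fingertips on the front of its roof. I'll press on gently to the stop.

Call:
apply_moves:
  increments:
    - [[0,0,0,-0.002,0,0,0],[0,0,0,-0.002,0,0,0],[0,0,0,-0.002,0,0,0]]

```text
t: 3.8
tool_pos: [0.6064, -0.0636, 0.1451]
ee_rot: [[0.998, 0.062, -0.007], [0.062, -0.998, 0.007], [-0.006, -0.008, -1.0]]
contact_force: [-9.3, 0.9, 25.0]
width: 0.002
```

Call:
apply_moves:
  increments:
    - [[0,0,0,0.0005,0,0,0],[0,0,0,0,0,0,0],[0,0,0,0,0,0,0]]

```text
t: 4.05
tool_pos: [0.6072, -0.0637, 0.147]
ee_rot: [[0.998, 0.062, -0.004], [0.062, -0.998, 0.007], [-0.004, -0.007, -1.0]]
contact_force: [0.2, -0.7, -0.4]
width: 0.004
```

The fingers met the hard stop at z = 0.145, against an expected roof height of 0.146. I'll lift, back off and check.

Call:
apply_moves:
  increments:
    - [[0,0,0,0.02,0,0,0],[0,-0.01,-0.01,0.035,0,0,0],[0,-0.02,-0.02,0.03,0,0,0],[0,-0.03,-0.02,0.01,0,-0.1,0],[0,-0.03,-0.02,0,0,-0.1,0],[0,-0.03,-0.02,0,0,-0.1,0],[0,-0.03,-0.01,0,0,-0.1,0],[0,-0.03,0,0,0,-0.1,0],[0,-0.02,0,0,0,-0.1,0],[0,0,0,0,0,-0.1,0]]

```text
t: 4.88
tool_pos: [0.4282, -0.161, 0.2464]
ee_rot: [[0.823, 0.068, 0.564], [0.073, -0.997, 0.014], [0.564, 0.029, -0.825]]
contact_force: [-0.1, 1.0, 0.3]
width: 0.01
```

```bash
python3 - <<'E'
from h import *
o=manip.get_obs(); print(o['tool_pos'],o['ee_rot'],o['contact_force'],o['qpos'])
snap('wrist','w3');snap('scene','s3')
p,d=snap('top','t3'); W=cloud('top',d)
E
```

```text
[ 0.42818776 -0.16098064  0.24642864] [[ 0.82268176  0.06804908  0.56441478]
 [ 0.07260982 -0.99725646  0.01440006]
 [ 0.5638462   0.02913539 -0.82536573]] [-0.12719487  0.95234081  0.32409298] [-35.39106883  -1.69716144 132.09038035  45.236084    28.48464365
  13.75171727]
```

View pics/w3.png

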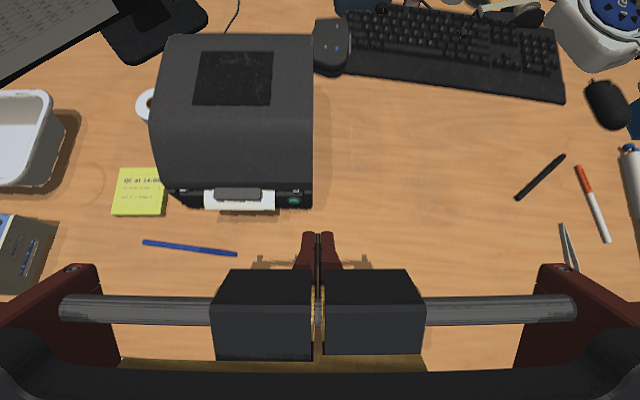

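View pics/t3.png

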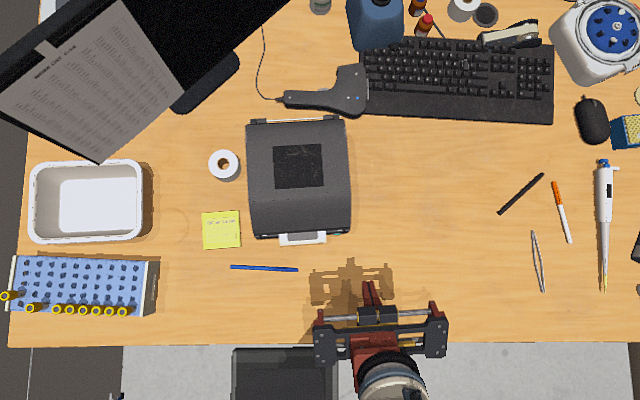

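View pics/s3.png

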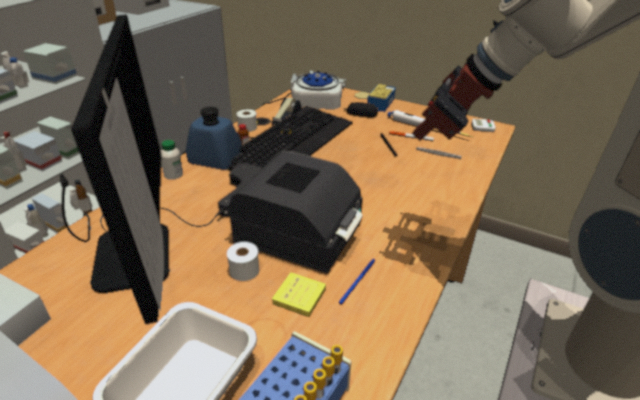

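The wrist view shows the cover shut and the green key at (293,201), with the white label and latch tab at (238,197). The pen, pad and roll have not moved. Next I'll measure the residual cover angle and the key position.

```bash
python3 - <<'E'
from h import *
np.set_printoptions(precision=4,suppress=True)
d=np.load('pics/top0.npz')['d'];W0=cloud('top',d)
d=np.load('pics/t3.npz')['d'];W=cloud('top',d)
P=W[135:205,262:338].reshape(-1,3); 
P=P[(P[:,0]>.61)&(P[:,2]>.12)]; c,r,_,_=np.linalg.lstsq(np.c_[P[:,:2],np.ones(len(P))],P[:,2],rcond=None); print('roof plane',c,P[:,2].mean())
for x in (.61,.64,.68,.72): 
    s=abs(P[:,0]-x)<.01; print(x,np.median(P[s,2]))
z=np.load('pics/w3.npz');p=z['p'].astype(int);dd=z['d'];o=manip.get_obs()
m=cams.camera_model('wrist');K=np.array([[m['fx'],0,m['cx']],[0,m['fy'],m['cy']],[0,0,1.]])
R=np.array(o['ee_rot']);t=np.array(o['tool_pos']);H=np.array(m['hand_eye'])
g=(p[...,1]-p[...,0]>25)&(p[...,1]-p[...,2]>0); g[:185]=0;g[215:]=0;g[:,:280]=0;g[:,310:]=0
vu=np.argwhere(g);print(vu.min(0),vu.max(0),len(vu))
def w(v,u,de):
    r=cv2.undistortPoints(np.array([[[u,v]]],float),K,m['dist'])[0,0]; return R@((H@np.r_[r*de,de,1])[:3])+t
Q=np.array([w(v,u,dd[v,u]) for v,u in vu if dd[v,u]>0]);print('key',np.median(Q,0),Q.min(0),Q.max(0))
for v,u in [(200,235),(196,235),(202,215),(206,300),(206,280)]: print(v,u,w(v,u,dd[v,u]))
# front rim from wrist depth
for u in (180,240,285,293,302,308): print(u,[tuple(map(float,np.round(w(v,u,dd[v,u]),3))) for v in range(186,216,4)])
E
```

```text
roof plane [-0.0036  0.0005  0.1484] 0.14601015971761352
0.61 0.14601018497914892
0.64 0.14618817996726913
0.68 0.1461895834071345
0.72 nan
[199 289] [203 298] 44
key [ 0.5215 -0.1299  0.0556] [ 0.5197 -0.1352  0.0501] [ 0.524  -0.1229  0.0597]
200 235 [ 0.5091 -0.058   0.0805]
196 235 [ 0.5141 -0.0574  0.0814]
202 215 [ 0.5082 -0.0289  0.0685]
206 300 [ 0.5247 -0.1368  0.0243]
206 280 [ 0.5225 -0.1078  0.0243]
180 [(0.521, 0.014, 0.084), (0.519, 0.017, 0.075), (0.517, 0.021, 0.065), (0.514, 0.025, 0.055), (0.513, 0.032, 0.039), (0.518, 0.049, 0.0), (0.512, 0.048, -0.0), (0.506, 0.048, -0.002)]
240 [(0.526, -0.063, 0.086), (0.522, -0.063, 0.083), (0.516, -0.064, 0.084), (0.512, -0.064, 0.082), (0.51, -0.062, 0.07), (0.506, -0.062, 0.067), (0.502, -0.061, 0.062), (0.513, -0.045, -0.001)]
285 [(0.53, -0.119, 0.088), (0.529, -0.119, 0.077), (0.527, -0.118, 0.064), (0.523, -0.118, 0.06), (0.524, -0.116, 0.042), (0.523, -0.115, 0.025), (0.524, -0.113, 0.0), (0.518, -0.113, -0.002)]
293 [(0.531, -0.129, 0.086), (0.53, -0.129, 0.076), (0.528, -0.128, 0.064), (0.525, -0.128, 0.058), (0.52, -0.129, 0.055), (0.525, -0.126, 0.022), (0.525, -0.125, -0.001), (0.519, -0.126, -0.001)]
302 [(0.532, -0.141, 0.087), (0.53, -0.141, 0.078), (0.53, -0.14, 0.062), (0.526, -0.14, 0.056), (0.526, -0.14, 0.039), (0.525, -0.14, 0.024), (0.526, -0.139, 0.0), (0.52, -0.14, -0.0)]
308 [(0.533, -0.148, 0.086), (0.531, -0.148, 0.077), (0.526, -0.149, 0.074), (0.526, -0.148, 0.06), (0.526, -0.148, 0.042), (0.525, -0.148, 0.025), (0.527, -0.148, -0.0), (0.521, -0.149, -0.001)]
  return _methods._mean(a, axis=axis, dtype=dtype,
  ret = ret.dtype.type(ret / rcount)
```

The roof slope is 0.004 rad with its height at 0.146, so the cover is shut. The key face is at about (0.520, -0.129, 0.050), consistent with the predicted (0.520, -0.127). I'll go to a point in front of the key.

Call:
apply_moves:
  increments:
    - [[0,0,0.005,-0.02,0,-0.1,0],[0,0,0.005,-0.02,0,-0.1,0],[0,0,0.005,-0.02,0,-0.1,0],[0,0,0.005,-0.02,0,-0.05,0],[0,0,0.005,-0.02,0,0,0],[0,0,0,-0.015,0,0,0],[0,0,0,0,0,0,0]]

```text
t: 5.62
tool_pos: [0.4425, -0.1359, 0.1779]
ee_rot: [[0.729, 0.106, 0.676], [0.081, -0.994, 0.069], [0.679, 0.004, -0.734]]
contact_force: [-0.0, 1.4, -0.5]
width: 0.006
```

```bash
python3 - <<'E'
from h import *
print(manip.get_obs()['qpos'])
E
```

```text
[-36.4058641   11.11172908 139.23809779  99.20184194  27.55001564
 -44.38023324]
```

Call:
apply_moves:
  increments:
    - [[0,0.01,0.002,-0.02,0,0,0],[0,0.01,0.002,-0.025,0,0,0],[0,0.01,0.002,-0.025,0,0,0],[0,0.005,0,-0.025,0,0,0],[0,0,0,-0.025,0,0,0],[0,0,0,-0.01,0,0,0],[0,0,0,0,0,0,0]]

```text
t: 6.2
tool_pos: [0.4963, -0.1262, 0.048]
ee_rot: [[0.716, 0.125, 0.687], [0.085, -0.992, 0.092], [0.693, -0.007, -0.721]]
contact_force: [-0.5, 0.6, 0.9]
width: 0.001
```

```bash
python3 - <<'E'
from h import *
o=manip.get_obs(); print(o['tool_pos'],o['qpos'],o['contact_force'])
snap('wrist','w4');snap('scene','s4')
i=cv2.imread('pics/s4.png')[140:300,220:460]; a=cv2.resize(i,None,fx=2.2,fy=2.2)
i=cv2.imread('pics/w4.png')[100:320,180:460]; b=cv2.resize(i,None,fx=1.8,fy=1.6); 
b=cv2.resize(b,(a.shape[1],240)); cv2.imwrite('pics/m4.png',np.vstack([a,b]))
E
```

```text
[ 0.49631594 -0.12620772  0.04798367] [-30.70787836  37.01748838 135.7932204  136.27580687  38.4337506
 -82.21359344] [-0.54843946  0.55215095  0.88328564]
```

View pics/m4.png

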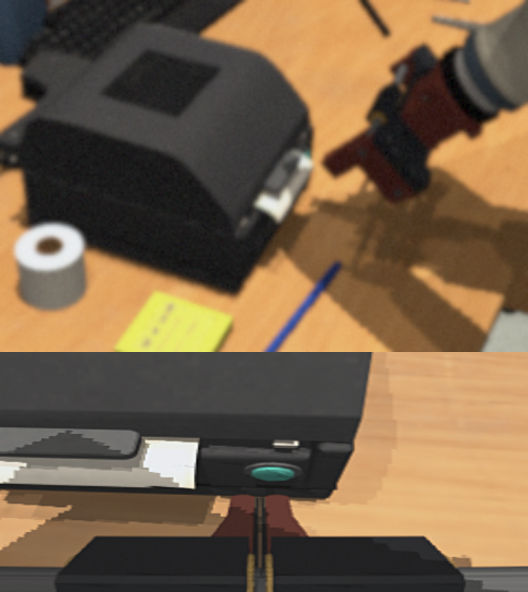

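The fingertips are in line with the key, about 15 mm short of it and 4 mm too far left. I'll correct this and approach slowly.

Call:
apply_moves:
  increments:
    - [[0,0.002,-0.004,-0.004,0,0,0],[0,0.003,-0.001,-0.001,0,0,0],[0,0.002,0,0,0,0,0],[0,0.001,0,0,0,0,0]]

```text
t: 6.63
tool_pos: [0.5081, -0.1325, 0.0491]
ee_rot: [[0.71, 0.126, 0.693], [0.087, -0.992, 0.091], [0.699, -0.004, -0.715]]
contact_force: [0.2, -0.2, -0.3]
width: 0.004
```

Call:
apply_moves:
  increments:
    - [[0,-0.001,0.002,-0.004,0,0,0],[0,0,0,-0.002,0,0,0],[0,0,0,0,0,0,0]]

```text
t: 6.88
tool_pos: [0.5083, -0.1309, 0.0448]
ee_rot: [[0.707, 0.126, 0.696], [0.088, -0.992, 0.09], [0.702, -0.002, -0.712]]
contact_force: [-0.5, -0.1, -0.6]
width: 0.004
```

Call:
apply_moves:
  increments:
    - [[0,0.001,0,-0.001,0,0,0],[0,0.001,0,0,0,0,0]]

```text
t: 7.05
tool_pos: [0.5099, -0.1306, 0.0435]
ee_rot: [[0.707, 0.126, 0.695], [0.088, -0.992, 0.091], [0.701, -0.003, -0.713]]
contact_force: [0.5, 0.1, -0.0]
width: 0.007
```

Call:
apply_moves:
  increments:
    - [[0,0.001,0,0,0,0,0],[0,0.001,0,0,0,0,0]]

```text
t: 7.22
tool_pos: [0.5117, -0.1304, 0.0432]
ee_rot: [[0.708, 0.126, 0.695], [0.087, -0.992, 0.091], [0.701, -0.004, -0.713]]
contact_force: [-1.7, 0.5, 1.0]
width: 0.004
```

Call:
apply_moves:
  increments:
    - [[0,0.001,0,0,0,0,0]]

```text
t: 7.3
tool_pos: [0.5124, -0.1303, 0.0431]
ee_rot: [[0.709, 0.126, 0.694], [0.087, -0.992, 0.091], [0.7, -0.004, -0.714]]
contact_force: [-3.0, -0.7, 2.0]
width: 0.007
```

Call:
apply_moves:
  increments:
    - [[0,0.001,0,0,0,0,0]]

```text
t: 7.38
tool_pos: [0.513, -0.1302, 0.0429]
ee_rot: [[0.709, 0.126, 0.694], [0.087, -0.992, 0.091], [0.7, -0.004, -0.715]]
contact_force: [-4.6, -1.8, 3.6]
width: 0.005
```

Call:
apply_moves:
  increments:
    - [[0,0.001,0,0,0,0,0]]

```text
t: 7.47
tool_pos: [0.5133, -0.1301, 0.0427]
ee_rot: [[0.71, 0.125, 0.693], [0.086, -0.992, 0.091], [0.699, -0.005, -0.715]]
contact_force: [-7.9, -2.5, 6.5]
width: 0.006
```

Call:
apply_moves:
  increments:
    - [[0,0.001,0,0.0003,0,0,0],[0,0.001,0,0.0003,0,0,0]]

```text
t: 7.63
tool_pos: [0.5134, -0.13, 0.0428]
ee_rot: [[0.713, 0.123, 0.69], [0.084, -0.992, 0.09], [0.696, -0.006, -0.718]]
contact_force: [-8.1, -3.8, 4.2]
width: -0.0
```

Call:
apply_moves:
  increments:
    - [[0,0.0013,0.0002,0.0003,0,0,0],[0,0.0013,0.0002,0.0003,0,0,0],[0,0.0013,0.0002,0.0003,0,0,0]]

```text
t: 7.88
tool_pos: [0.5134, -0.1299, 0.0427]
ee_rot: [[0.719, 0.117, 0.686], [0.078, -0.993, 0.087], [0.691, -0.009, -0.723]]
contact_force: [-10.3, -3.8, 6.6]
width: 0.002
```

The reading is 10 N with x steady at 0.5134, so the key is at its hard stop. Holding.

Call:
apply_moves:
  increments:
    - [[0,0.0013,0.0002,0.0004,0,-0.003,0],[0,0.0013,0.0002,0.0004,0,-0.003,0],[0,0.0013,0.0002,0.0004,0,-0.003,0],[0,0.0013,0.0002,0.0004,0,-0.003,0],[0,0.0013,0.0002,0.0004,0,-0.003,0],[0,0.0013,0.0002,0.0004,0,-0.003,0]]

```text
t: 8.38
tool_pos: [0.5133, -0.1298, 0.0428]
ee_rot: [[0.718, 0.105, 0.688], [0.068, -0.994, 0.081], [0.693, -0.011, -0.721]]
contact_force: [-9.3, -3.5, 3.6]
width: 0.006
```

Call:
apply_moves:
  increments:
    - [[0,0.0013,0.0002,0.0004,0,-0.003,0.001],[0,0.0013,0.0002,0.0004,0,-0.003,0.001],[0,0.0013,0.0002,0.0004,0,-0.003,0.001],[0,0.0013,0.0002,0.0003,0,-0.003,0.001],[0,0.0013,0.0002,0.0003,0,-0.003,0.001],[0,0.0013,0.0002,0.0003,0,-0.003,0.001],[0,0.0013,0.0002,0.0003,0,-0.003,0.001],[0,0.0013,0.0002,0.0003,0,-0.003,0.001]]

```text
t: 9.05
tool_pos: [0.5134, -0.1297, 0.0426]
ee_rot: [[0.715, 0.097, 0.693], [0.059, -0.995, 0.078], [0.697, -0.015, -0.717]]
contact_force: [-9.3, -2.9, 6.0]
width: 0.003
```

Call:
apply_moves:
  increments:
    - [[0,0.0013,0.0002,0.0004,0,-0.002,0.001],[0,0.0013,0.0002,0.0004,0,-0.002,0.001],[0,0.0013,0.0002,0.0004,0,-0.002,0.001],[0,0.0013,0.0002,0.0003,0,-0.002,0.001],[0,0.0013,0.0002,0.0003,0,-0.002,0.001],[0,0.0013,0.0002,0.0003,0,-0.002,0.001],[0,0.0013,0.0002,0.0003,0,-0.002,0.001],[0,0.0013,0.0002,0.0003,0,-0.002,0.001],[0,0.0013,0.0002,0.0003,0,-0.002,0.001],[0,0.0013,0.0002,0.0003,0,-0.002,0.001]]

```text
t: 9.88
tool_pos: [0.5133, -0.1295, 0.0426]
ee_rot: [[0.718, 0.087, 0.691], [0.048, -0.996, 0.075], [0.694, -0.021, -0.719]]
contact_force: [-9.3, -4.3, 6.0]
width: 0.005
```

```bash
python3 - <<'E'
from h import *
snap('wrist','w5')
i=cv2.imread('pics/w5.png')[100:320,180:460]; cv2.imwrite('pics/w5c.png',cv2.resize(i,None,fx=2.5,fy=2.5))
E
```

```text
(no output)
```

View pics/w5c.png

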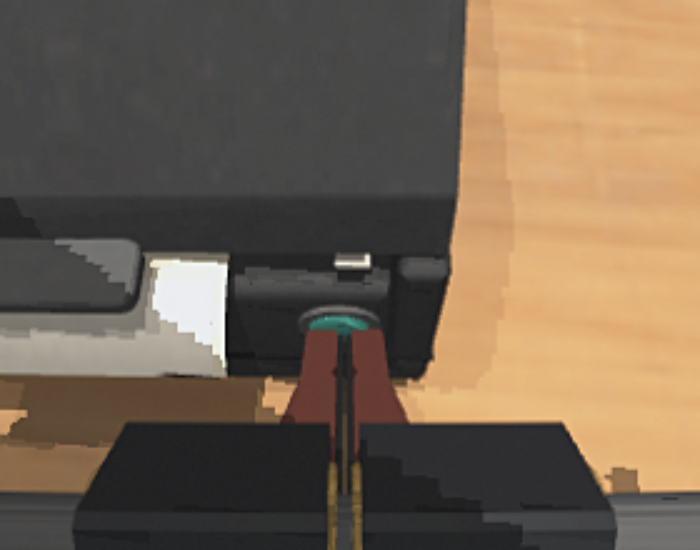

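The fingertips meet the green key squarely at crop position (342,328) and are clear of the latch tab. The key has been held in for over 2 s, so I'll let go, backing straight off.

Call:
apply_moves:
  increments:
    - [[0,-0.004,0,0,0,0,0],[0,-0.01,0,0.002,0,0,0],[0,-0.01,0,0.01,0,0,0],[0,-0.01,0,0.02,0,0,0],[0,-0.01,-0.01,0.03,0,0,0],[0,-0.01,-0.01,0.03,0,0,0],[0,0,-0.02,0.02,0,0,0],[0,0,0,0,0,0,0]]

```text
t: 10.6
tool_pos: [0.4534, -0.1662, 0.1531]
ee_rot: [[0.722, 0.091, 0.686], [0.051, -0.996, 0.079], [0.69, -0.023, -0.724]]
contact_force: [1.3, -0.4, 0.6]
width: 0.003
```

```bash
python3 - <<'E'
from h import *
o=manip.get_obs(); print(o['t'],o['tool_pos'],o['contact_force'])
snap('wrist','w6')
p,d=snap('top','t6'); W=cloud('top',d)
P=W[135:205,262:338].reshape(-1,3);P=P[(P[:,0]>.61)&(P[:,2]>.12)]
print(np.polyfit(P[:,0],P[:,2],1),P[:,2].mean())
a=np.load('pics/top0.npz')['p'].astype(int)
for n,(r,c) in dict(roll=(slice(150,182),slice(205,238)),pad=(slice(205,255),slice(195,248)),pen=(slice(258,280),slice(222,305))).items():
    print(n,[cv2.phaseCorrelate(a[r,c].mean(-1),p[r,c].astype(float).mean(-1))])
E
```

```text
10.6 [ 0.45344383 -0.16623737  0.15305497] [ 1.28164156 -0.42430508  0.59409661]
[-0.0056038   0.14970054] 0.1460295555005568
roll [((0.04872764257187967, -0.004068434706649526), 1.0005576608191253)]
pad [((-0.02945209582432895, 0.022692083692302134), 0.9690689873999876)]
pen [((-0.12126542166945598, -0.02827493221963273), 0.9603332833231192)]
```

View pics/t6.png

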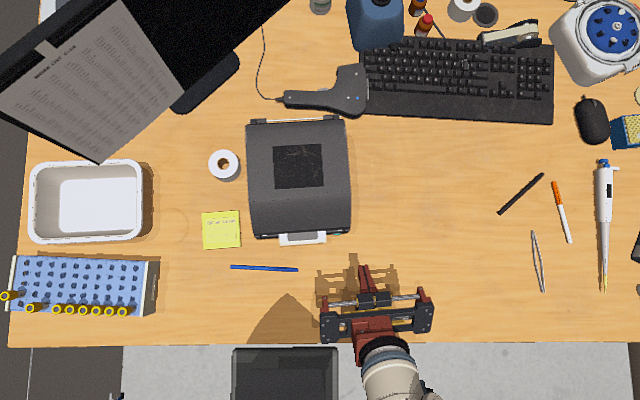

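View pics/w6.png

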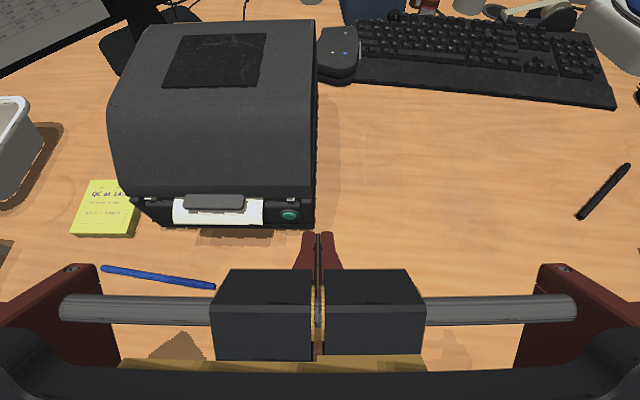

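The cover is shut, the key is free at (290,215) in the wrist view, and the roll, pad and pen have shifted by less than 0.15 px. The arm is clear, so I'm handing in.

```bash
python3 -c "
from bench import workorder
print(workorder.hand_in())"
```

```text
the job is handed in; nothing more can be done
None
```

I pushed the cover shut, pressed and held the feed key, let go, and handed the job in after about 11 s of the 48 s allowed. The hand-in reports no verdict.

- **Cover:** I pushed it down with the closed fingertips on the front of the roof until they met the hard stop, peaking at about 25–27 N against the 45 N limit. Afterwards the roof measured 0.146 m high with a slope of about 0.005 rad, so it is shut within the 0.02 rad allowed. I could not read the cover's speed directly. The tool moved at about 0.1 m/s, but the force fell to nearly zero in the last part, so the cover may have moved slightly ahead of the fingers.
- **Feed key:** I pressed it to its stop with about 9–10 N in the pressing direction and about 12 N overall, and held it there for about 2.3 s. A picture taken during the hold showed the fingertips on the key. I then backed straight off. That the key came out again rests on the fingers being clear and the force back to about zero; its travel is too small to measure.
- **Spare roll, note pad and pen:** the last top view shows each shifted by less than 0.15 pixel, which is well under 1 mm. The arm was clear of everything at hand-in.

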